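# Make up a setting kit and a soldering kit at the goldsmith's bench

### The arm

A 7-joint arm with a two-finger parallel gripper is mounted at the origin on the work surface. World frame = base frame: x ahead of the robot, y to its left, z up, the work surface at z = 0. Lengths are in m, angles in rad, forces in N, time in s.
With the tool pointing down it reaches from about 0.4 to 0.85 m from the base axis. Payload 6.9 kg.
Tool frame: the origin (TCP) lies on the front face of the gripper's body, between the roots of the fingers; the fingertips stand 73 mm ahead of it and the grasp point (between the pads) lies 54 mm ahead of it (hold_point_z is the distance from the TCP to the grasp point, in m); z points along the fingers, y is the line along which they close (so a half turn about z gives the same grasp; the last joint's range is limited). The gripper opens to 85 mm and grips with 20 to 120 N. Pads are 22 mm wide; open, the fingers measure 114 mm over their backs; the gripper's body (76 mm by 85 mm) begins 54 mm behind the grasp point. The pads swing forward as they close: fully open they stand 13 mm farther back than shut.
Start: joints at [-1.101, 0.507, -0.238, 1.5, 0.126, 1.149, -0.155], TCP at [0.223, 0.584, 0.304] pointing down, gripper open.
Joint ranges: [-3.08, 3.08], [-0.24, 2.05], [-1.43, 1.35], [0, 2.5], [-1.52, 4.66], [0.17, 1.96], [-2.89, 2.89]. Speed limits (rad/s): [2.39, 2.39, 3.14, 3.14, 3.14, 3.14, 3.14].

### API

Orientations are given as a rotation vector (axis times angle).
In Python, from rig import state, camera, calibration, job_done, hold_point_z gives the robot as it stands.
- The arm moves only by the shell command python3 -m pendant 'ROWS' [OPENING] [FORCE]. ROWS is JSON, a list of rows, each a list of 6 numbers: the shift along the world's x, y, z in units of 300 mm (1.0 is 300 mm), then the turn, a rotation vector about the world's x, y, z in units of 0.5 rad (1.0 is 0.5 rad). In form: [[tx, ty, tz, rx, ry, rz], ...]. A call has 1 to 12 rows; each row shifts and turns the commanded pose from where the row before left it; what a row does not reach is not made up. A row lasts 1/8 s, in which the tool goes at most 62.5 mm and 10.7 degrees, less where a joint would pass 70% of its speed; a pose out of reach is approached as far as the arm can. A call with a number of a shift or a turn outside -1 to 1 is refused whole. A call with a gripper value outside its range is refused whole. OPENING is the closure, from 0 (fully open) to 1 (shut), set as the call begins (- or left out, the last holds). The fingers move at their own pace and stop on an object; FORCE is the grip in N (left out, the last holds). Time passes only in rows, so rows that do not move let the fingers close. It gives the time, the measured TCP pose, the force, the opening and the grip force at its end, in the units of the state.
- state(): the state, without advancing time (a new reading comes with each control period).
- camera(name): name is "scene" or "top"; returns the picture (420x560x3 uint8, red, green, blue); there is no depth.
- calibration(name): a dict with "mtx" (3x3 intrinsics, pixels), "k1" (the pictures are not rectified: a ray, as slopes to the right and down, at radius r is drawn at 1 + k1 r^2 times it, then the intrinsics apply), "R" (3x3) and "t" (3): a world point X has camera coordinates R X + t. Camera axes: x right, y down, z forward; pixel columns grow to the right and rows downward; lengths in m; the calibration is good to about 2 mm. A picture is of the moment at which its call begins. calibration takes no time and is no camera call.
- job_done(): hands the job in; it is judged then, once.
The state is a dict: "clock": time; "q": joint angles; "joint_velocities": joint speeds; "joint_torque": joint torques, N m; "ee_pos": TCP position; "tcp_rot": TCP orientation; "ft_force": force on the tool from outside, world axes, zero at the start; "wrist_torque": the same for the moment, N m; "opening": finger opening in m; "gripper_force": force on a finger pad.
Only numpy, scipy, OpenCV 4.12 (cv2) and the standard library are available. Lean on these libraries where they do the work, as an engineer would, in place of code of your own. Each camera call takes 0.05 s, during which the arm holds its last target. There are 200 camera calls.

### The job

Make up two kits from the stock on the bench: for setting, lay the wooden ring clamp in the long compartment of the two-compartment tray and stand the taller of the two black eye loupes in its square one; for soldering, lay the full-length charcoal block in the long compartment of the three-compartment tray, and stand the white flux dish and the aluminium solder tin in its two square ones, one in each, either way round. Everything is to end flat on the floor of its compartment, upright as it stands now, set down and not dropped. Leave the short loupe and the broken charcoal stub where they are.

Things in the scene. Friction and masses are not known exactly. Their poses are not given: they have to be found in the camera images.
- ring_clamp: Wooden ring clamp lying flat: two dark jaws, steel ferrule round the middle, brown leather in the mouth (-x end), pale wedge 8 mm wide standing 13 mm out of the tail (+x end). 150 mm long in all, 26 wide, 24 high, about 70 g; grasp across the 26 mm. Origin: centre of the underside, midway along the 150 mm; x along its length, z up. It lies beyond the two rows of stock.
- tall_loupe: The taller eye loupe, black plastic, standing on its wide eye cup: foot 38 mm in diameter up to 4 mm, coned to 12 mm, then a straight barrel 28 mm in diameter up to the lens at 50 mm; about 30 g. Origin: centre of the underside; z up.
- short_loupe: The short eye loupe, to be left alone: black plastic, foot 38 mm in diameter, barrel 34 mm in diameter, only 26 mm high. Origin: centre of the underside; z up.
- charcoal_block: The full-length charcoal soldering block, black with grey burnt spots, 90 x 55 x 30 mm, about 70 g. Origin: centre of the underside; x along the 90 mm, y across the 55 mm, z up. Grasp it across its 55 mm.
- charcoal_stub: The broken stub of such a block, to be left alone: black, 42 x 55 x 30 mm. Origin: centre of the underside; y along the 55 mm, z up.
- flux_dish: Round white porcelain flux dish, open at the top with a small borax cone in it: straight outside 60 mm in diameter, 30 mm high, wall 4 mm, about 90 g. Origin: centre of the underside; z up.
- solder_tin: Round aluminium screw-lid tin, 49 mm in diameter, 32 mm high, about 80 g. Origin: centre of the underside; z up. Like dish and loupes it stands in two rows of four (along the robot's y, places about 95 mm apart) among other loose things up to 52 mm wide and 46 mm high; there the fingers have most room on the diagonal, 45 degrees to the robot's x.
- setting_tray: Long narrow beech tray, two compartments, fixed, 260 (x) x 76 (y) mm; floor 4 mm above the origin, all walls up to 15 mm. Square compartment 65.5 x 66 mm centred at x -92, y 0; long one 180 (x) x 66 mm centred at x 35, y 0. Origin: centre of the underside, z up. On the left or right of the stock, x axis within 0.3 rad of the robot's.
- soldering_tray: Nearly square beech tray, three compartments, fixed, 182 (x) x 190 (y) mm; floor 4 mm above the origin, all walls up to 15 mm. Long compartment 84 x 180 (y) mm centred at x -44, y 0; two squares 84 x 88 mm centred at x 44, y 46 and y -46. Origin: centre of the underside, z up. On the other side of the stock from the setting tray, x axis within 0.3 rad of the robot's.
Not all that is in view belongs to the job. Leave any blue or pink look-alike of the solder_tin alone.

How it is judged:
By the outcome, as a careful person would: the job done as asked, in the order asked, and still so for the second after the job is handed in, with the robot touching nothing.
It also fails if it takes over 112 s, if anything falls off the work surface, if the arm or the gripper's body presses on something with over 40 N, if the wrist force passes 120 N, or if a joint passes its speed limit or range.

## Working session

There is one attempt and no reset: what is moved stays moved. The work goes in short steps, Python scripts to look and compute and a shell command to move; the robot and the scene stay as the last step left them, time stands still between calls to the robot, and variables do not carry over. Pictures are saved under pics/ and viewed, at most 14 in all, crops included, and the job is handed in when it is done.

```bash
mkdir -p pics; ls; python3 - <<'E'
from rig import *
import cv2
for n in("scene","top"):
    cv2.imwrite(f"pics/{n}0.png",cv2.resize(camera(n)[:,:,::-1],(800,600),interpolation=cv2.INTER_CUBIC))
    c=calibration(n);print(n,c)
s=state();print(s["clock"],s["ee_pos"],s["tcp_rot"],s["opening"],hold_point_z)
E
```

```text
pics
scene {'mtx': array([[437.05660826,   0.        , 287.44089472],
       [  0.        , 437.05660826, 213.86361197],
       [  0.        ,   0.        ,   1.        ]]), 'k1': -0.06610331505152256, 'R': array([[-0.314081  ,  0.94924865, -0.01673723],
       [ 0.81061252,  0.25894934, -0.5252167 ],
       [-0.49422715, -0.17852799, -0.8508039 ]]), 't': array([ 0.15093647, -0.40656232,  1.34517448])}
top {'mtx': array([[477.54189091,   0.        , 275.89814434],
       [  0.        , 477.54189091, 208.17563808],
       [  0.        ,   0.        ,   1.        ]]), 'k1': 0.029701023529360344, 'R': array([[-0.01666742, -0.99982464, -0.00853697],
       [-0.98339719,  0.01793543, -0.18057762],
       [ 0.18069907,  0.00538547, -0.98352369]]), 't': array([3.58746426e-04, 5.15882471e-01, 8.89286423e-01])}
0.1 [0.2229305  0.58353939 0.30311053] [-5.69751160e-01 -3.08924955e+00  2.49658694e-03] 0.08580009732125439 0.0539
```

View pics/scene0.png

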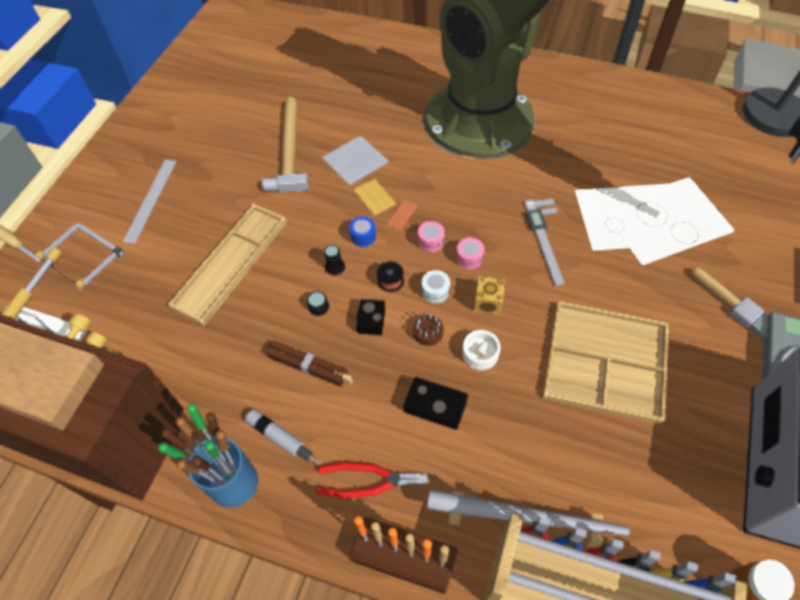

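View pics/top0.png

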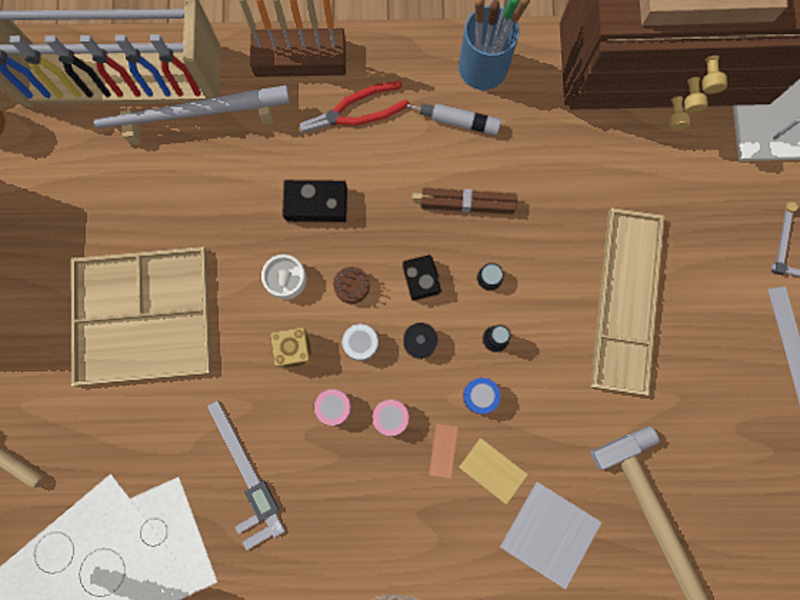

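The scene view shows the tall loupe at (333,258), the short one at (318,302), the tin at (436,286) and the dish at (481,350). The block is at (435,402), the stub at (371,316), the clamp at (308,362), and the trays at (228,262) and (608,360). The same things appear in the top view: tall loupe (496,337), short loupe (490,277), tin (360,342), dish (284,276), block (315,200), clamp (468,200). The pink and blue tins (332,407), (390,417) and (482,396) are look-alikes. I'll confirm with crops.

```bash
cat > h.py <<'E'
import numpy as np, cv2
from rig import *
def ray(n,p):
    c=calibration(n);K=c["mtx"];d=(np.array(p,float)-K[:2,2])/K[[0,1],[0,1]]
    u=d.copy()
    for _ in range(20): u=d/(1+c["k1"]*(u@u))
    return -c["R"].T@c["t"], c["R"].T@np.r_[u,1]
def plane(n,p,z):
    o,d=ray(n,p); return o+d*(z-o[2])/d[2]
def tri(ps,pt):
    o1,d1=ray("scene",ps);o2,d2=ray("top",pt)
    s=np.linalg.lstsq(np.c_[d1,-d2],o2-o1,rcond=None)[0]
    a,b=o1+s[0]*d1,o2+s[1]*d2
    return (a+b)/2,np.linalg.norm(a-b)
def proj(n,X):
    c=calibration(n);X=c["R"]@np.array(X)+c["t"];u=X[:2]/X[2];u=u*(1+c["k1"]*(u@u));return c["mtx"][:2,:2]@u+c["mtx"][:2,2]
def crop(n,x,y,w,h,s,f):
    im=camera(n)[y:y+h,x:x+w,::-1]; cv2.imwrite("pics/"+f,cv2.resize(im,None,fx=s,fy=s,interpolation=cv2.INTER_CUBIC))
E
python3 - <<'E'
from h import *
a=camera("top")[115:265,175:375,::-1]; b=camera("scene")[145:300,185:360,::-1]
cv2.imwrite("pics/t1.png",cv2.resize(a,None,fx=4,fy=4,interpolation=cv2.INTER_CUBIC))
cv2.imwrite("pics/s1.png",cv2.resize(b,None,fx=3.8,fy=3.8,interpolation=cv2.INTER_CUBIC))
crop("scene",115,140,90,90,6,"s2.png")
crop("scene",375,205,100,95,6,"s3.png")
E
```

```text
(no output)
```

View pics/t1.png

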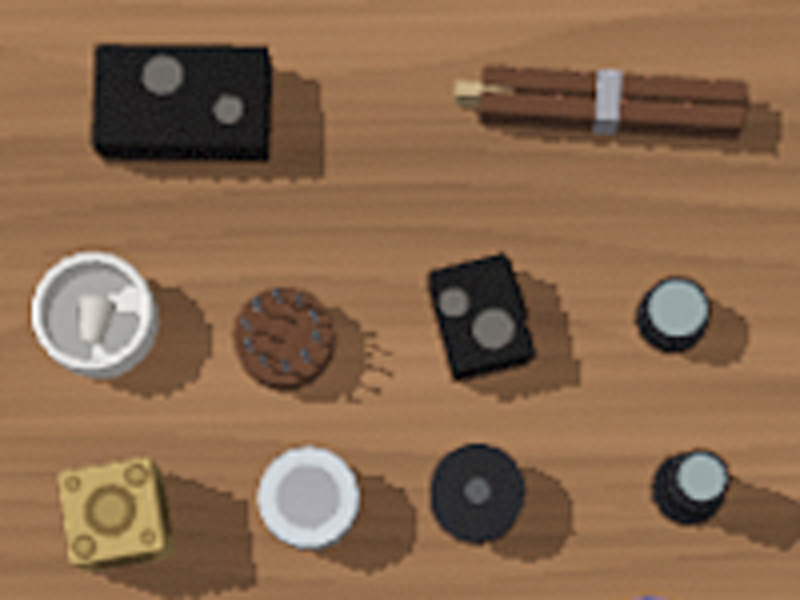

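View pics/s1.png

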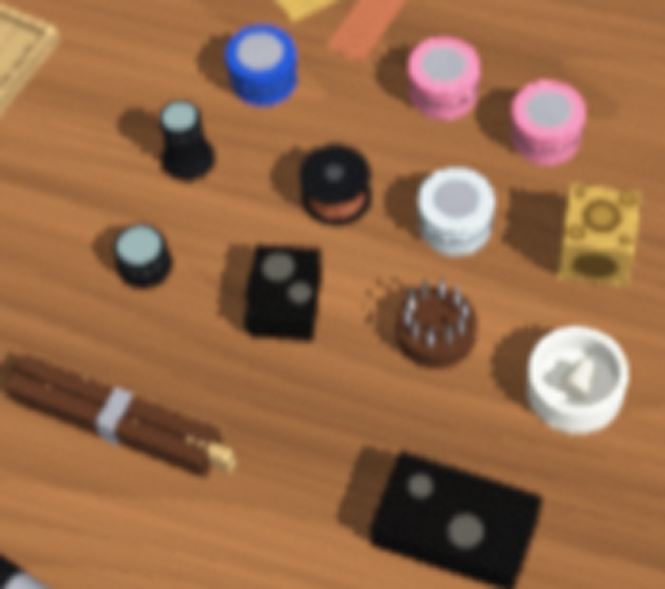

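View pics/s2.png

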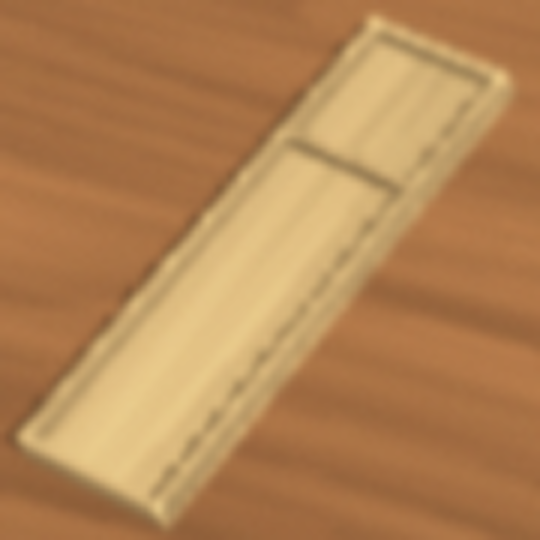

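View pics/s3.png

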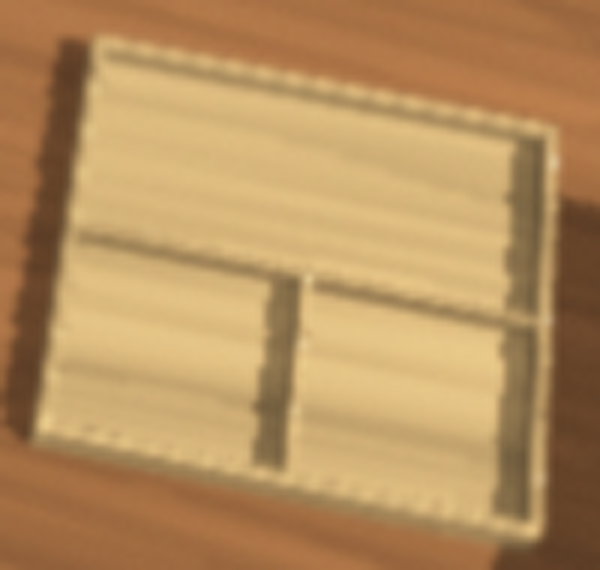

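In the top crop the tall loupe's lens is at (704,476), offset from its foot and so standing high. The short one's lens at (678,307) is centred. In the scene crop they are at (180,117) and (140,245), which fits tall and short. The silver-white tin is at top (309,497) and scene (457,205), and it is the only one that isn't blue or pink. The full block is at top (182,100) and the stub at (481,315). Next I need one top crop of both trays.

```bash
python3 - <<'E'
from h import *
im=camera("top")[:,:,::-1]
a=cv2.resize(im[140:280,405:475],None,fx=4,fy=4,interpolation=cv2.INTER_CUBIC)
b=cv2.resize(im[165:280,40:155],None,fx=4,fy=4,interpolation=cv2.INTER_CUBIC)
o=np.zeros((560,740,3),np.uint8);o[:,:280]=a;o[:460,280:]=b
cv2.imwrite("pics/t2.png",o)
T=lambda x,y:((x+.5)/4-.5+175,(y+.5)/4-.5+115)
S=lambda x,y:((x+.5)/3.8-.5+185,(y+.5)/3.8-.5+145)
for n,s,t in [("tall lens",(180,117),(704,476)),("short lens",(140,245),(678,307)),("tin",(457,199),(309,496)),("dish",(578,366),(94,312)),
 ("spotA",(466,531),(162,75)),("spotB",(420,486),(228,109)),("ferrule far/near",(127,392),(610,70)),("ferr2",(105,420),(606,125)),("stubspot",(278,267),(493,329))]:
    print(n,*[np.round(v,4) for v in tri(S(*s),T(*t))])
print("block far corners",plane("top",T(96,45),.03),plane("top",T(269,46),.03))
print("block near", plane("top",T(95,152),.03),plane("top",T(268,154),.03))
print("clamp far", plane("top",T(485,66),.024),plane("top",T(748,83),.024))
print("clamp near bottom", plane("top",T(480,123),.0),plane("top",T(742,137),.0))
print("wedge tip",plane("top",T(455,89),.015))
E
```

```text
tall lens [ 0.4627 -0.1523  0.0497] 0.0003
short lens [ 0.5515 -0.1469  0.027 ] 0.001
tin [0.4585 0.0393 0.0326] 0.0009
dish [0.5533 0.1464 0.0318] 0.0011
spotA [0.6776 0.1128 0.0306] 0.0018
spotB [0.6587 0.0788 0.0308] 0.002
ferrule far/near [ 0.6656 -0.109   0.0538] 0.0099
ferr2 [ 0.6603 -0.1234 -0.0054] 0.0135
stubspot [ 0.5415 -0.054   0.0301] 0.0022
block far corners [0.69429917 0.14784769 0.03      ] [0.69210415 0.0586945  0.03      ]
block near [0.63705592 0.14771521 0.03      ] [0.63436856 0.05945787 0.03      ]
clamp far [ 0.68128021 -0.05252834  0.024     ] [ 0.66930404 -0.18767892  0.024     ]
clamp near bottom [ 0.65839931 -0.05013017  0.        ] [ 0.64794917 -0.187551    0.        ]
wedge tip [ 0.67225255 -0.03698056  0.015     ]
```

View pics/t2.png

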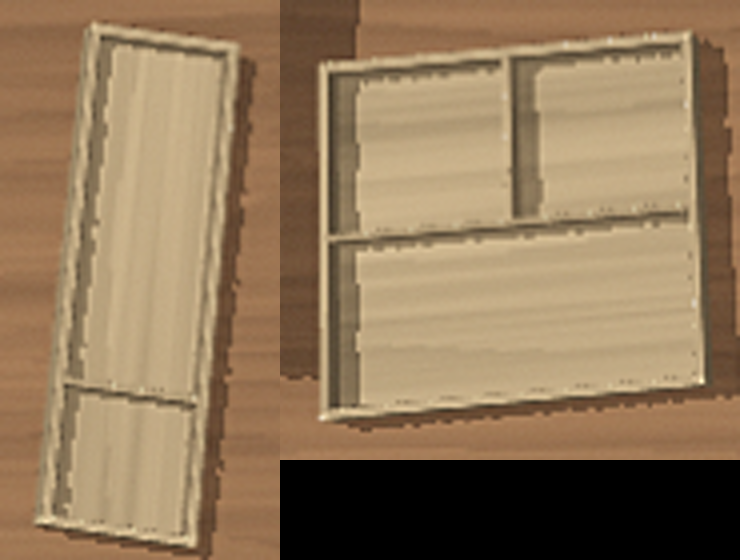

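```bash
python3 - <<'E'
from h import *
C=lambda s,ox,oy:(lambda x,y:((x+.5)/s-.5+ox,(y+.5)/s-.5+oy))
Ta=C(4,405,140);Tb=C(4,40,165);S2=C(6,115,140);S3=C(6,375,205);T=C(4,175,115);S=C(3.8,185,145)
print("ferr near",tri(S(127,390),T(607,120)), "ferr far top", tri(S(101,425),T(610,69)))
for n,t,s,Tf,Sf in [("setting",[(92,26),(240,45),(38,520),(196,545)],[(165,515),(20,437),(510,78),(372,18)],Ta,S2),
 ("solder",[(40,66),(412,33),(42,417),(424,383)],[(543,530),(38,437),(555,128),(95,40)],Tb,S3)]:
    P=[]
    for a,b in zip(t,s):
        X,e=tri(Sf(*b),Tf(*a)); print(n,np.round(X,4),round(e,4)); P.append(plane("top",Tf(*a),.015)[:2])
    P=np.array(P);print(np.round(P,4))
    f=(P[0]+P[1]-P[2]-P[3])/2; l=(P[0]-P[1]+P[2]-P[3])/2; c=P.mean(0)
    print("L",np.hypot(*f),"W",np.hypot(*l),"c",c,"yaw x",np.arctan2(f[1],f[0]),"yaw from y",np.arctan2(-l[0],l[1]))
    yaw=np.arctan2(f[1],f[0])if n=="setting" else np.mean([np.arctan2(f[1],f[0]),np.arctan2(-l[0],l[1])])
    R=np.array([[np.cos(yaw),-np.sin(yaw)],[np.sin(yaw),np.cos(yaw)]])
    for q in ([(-92,0),(35,0)] if n=="setting" else [(-44,0),(44,46),(44,-46)]): print(q,c+R@np.array(q)/1000, "yaw",yaw)
s=state();Rm=cv2.Rodrigues(np.array(s["tcp_rot"]))[0];print(Rm.round(3))
E
```

```text
ferr near (array([ 0.65079221, -0.11455052,  0.02468791]), np.float64(0.0002609724479080612)) ferr far top (array([ 0.67816431, -0.11829468,  0.02623219]), np.float64(0.0032285188859352905))
setting [ 0.6473 -0.3246  0.0107] 0.0014
setting [ 0.6344 -0.3985  0.0154] 0.0003
setting [ 0.3939 -0.2801  0.0141] 0.0019
setting [ 0.3807 -0.3562  0.0148] 0.0025
[[ 0.6462 -0.3239]
 [ 0.6344 -0.3985]
 [ 0.3936 -0.2789]
 [ 0.3803 -0.3549]]
L 0.25723581574122123 W 0.07636299021695384 c [ 0.51362418 -0.33905002] yaw x -0.17331037056805745 yaw from y -0.165160575360834
(-92, 0) [ 0.42300241 -0.32318517] yaw -0.17331037056805745
(35, 0) [ 0.54809986 -0.34508556] yaw -0.17331037056805745
solder [0.5857 0.4519 0.0176] 0.0001
solder [0.6019 0.2653 0.01  ] 0.001
solder [0.408  0.4381 0.0162] 0.0021
solder [0.4214 0.2515 0.013 ] 0.0028
[[0.5863 0.4532]
 [0.6005 0.2643]
 [0.4078 0.4398]
 [0.4209 0.2523]]
L 0.1794922649652641 W 0.18867187081031028 c [0.50389186 0.35240504] yaw x 0.07091077609583774 yaw from y 0.0720959690875515
(-44, 0) [0.46000429 0.34926157] yaw 0.07150337259169462
(44, 46) [0.54449307 0.40143097] yaw 0.07150337259169462
(44, -46) [0.55106578 0.30966605] yaw 0.07150337259169462
[[-0.934  0.357 -0.   ]
 [ 0.357  0.934 -0.   ]
 [ 0.    -0.    -1.   ]]
```

```bash
cat > d.py <<'E'
# usage: d.py x y z yaw  -> remaining shift/turn in pendant units (yaw = world angle of tool y, mod pi not applied)
import sys,numpy as np,cv2
from rig import state
s=state();R=cv2.Rodrigues(np.array(s["tcp_rot"]))[0];p=s["ee_pos"]
yaw=np.arctan2(R[1,1],R[0,1])
print("t",round(s["clock"],2),"p",np.round(p,4),"yaw",round(yaw,3),"tilt",np.round(R[:2,2],3),"op",round(s["opening"],4),"F",np.round(s["ft_force"],1),"g",round(float(np.max(s["gripper_force"])),1))
if len(sys.argv)>4:
    x=[float(a) for a in sys.argv[1:]]
    d=(x[3]-yaw+np.pi)%(2*np.pi)-np.pi
    print("units",np.round((np.array(x[:3])-p)/.3,4),"rz",round(d/.5,4),"mm",np.round(1000*(np.array(x[:3])-p),1))
E
python3 -m pendant '[[0.092,-0.145,-0.02,0,0,-0.161],[0.092,-0.145,-0.02,0,0,-0.161],[0.092,-0.145,-0.02,0,0,-0.161],[0.092,-0.145,-0.02,0,0,-0.161],[0.092,-0.145,-0.02,0,0,-0.161],[0.092,-0.145,-0.02,0,0,-0.161],[0.092,-0.145,-0.02,0,0,-0.161],[0.092,-0.145,-0.02,0,0,-0.161]]' 0.35 40
python3 d.py .665 -.1125 .15 -.082
```

```text
clock: 1.35
ee_pos: [0.4446, 0.2345, 0.256]
tcp_rot: [1.522, 2.748, 0.001]
ft_force: [0.8, 1.0, 0.1]
opening: 0.0556
gripper_force: 0.0
t 1.35 p [0.4446 0.2345 0.256 ] yaw 0.56 tilt [0.001 0.   ] op 0.0556 F [0.8 1.  0.1] g 0.0
units [ 0.7347 -1.1566 -0.3532] rz -1.283 mm [ 220.4 -347.  -106. ]
```

```bash
python3 -m pendant '[[0.092,-0.145,-0.03,0,0,-0.16],[0.092,-0.145,-0.03,0,0,-0.16],[0.092,-0.145,-0.03,0,0,-0.16],[0.092,-0.145,-0.03,0,0,-0.16],[0.092,-0.145,-0.03,0,0,-0.16],[0.092,-0.145,-0.03,0,0,-0.16],[0.092,-0.145,-0.03,0,0,-0.16],[0.092,-0.145,-0.03,0,0,-0.16],[0,0,0,0,0,0],[0,0,0,0,0,0]]' | tail -0
python3 d.py .665 -.1125 .081 -.082
```

```text
t 2.6 p [ 0.6644 -0.1116  0.1835] yaw -0.078 tilt [-0.001  0.001] op 0.0556 F [0.2 1.1 1. ] g 0.0
units [ 0.0021 -0.0029 -0.3415] rz -0.0089 mm [   0.6   -0.9 -102.5]Exception ignored on flushing sys.stdout:
BrokenPipeError: [Errno 32] Broken pipe
```

```bash
python3 -m pendant '[[0.002,-0.003,-0.1,0,0,-0.009],[0,0,-0.1,0,0,0],[0,0,-0.08,0,0,0],[0,0,-0.04,0,0,0],[0,0,-0.02,0,0,0],[0,0,0,0,0,0]]' >/dev/null; python3 d.py
python3 -m pendant '[[0,0,0,0,0,0],[0,0,0,0,0,0],[0,0,0,0,0,0],[0,0,0,0,0,0],[0,0,0,0,0,0],[0,0,0,0,0,0]]' 0.9 40 >/dev/null; python3 d.py
python3 -m pendant '[[0,0,0.04,0,0,0],[0,0,0.1,0,0,0],[0,0,0.15,0,0,0],[0,0,0.1,0,0,0],[0,0,0,0,0,0]]' >/dev/null; python3 d.py .548 -.345 .2 -1.744
```

```text
t 3.35 p [ 0.6654 -0.1127  0.0823] yaw -0.082 tilt [0. 0.] op 0.0553 F [ 0.2 -1.1  0.5] g 0.0
t 4.1 p [ 0.6658 -0.1132  0.0829] yaw -0.083 tilt [ 0.002 -0.   ] op 0.0252 F [0.5 0.7 5.9] g 40.8
t 4.72 p [ 0.6663 -0.1135  0.2024] yaw -0.083 tilt [ 0.005 -0.001] op 0.0248 F [ 1.  -0.5 -0.8] g 40.0
units [-0.3943 -0.7716 -0.0078] rz -3.3226 mm [-118.3 -231.5   -2.4]
```

```bash
python3 -m pendant '[[-0.0394,-0.077,0,0,0,-0.332],[-0.0394,-0.077,0,0,0,-0.332],[-0.0394,-0.077,0,0,0,-0.332],[-0.0394,-0.077,0,0,0,-0.332],[-0.0394,-0.077,0,0,0,-0.332],[-0.0394,-0.077,0,0,0,-0.332],[-0.0394,-0.077,0,0,0,-0.332],[-0.0394,-0.077,0,0,0,-0.332],[-0.0394,-0.077,0,0,0,-0.332],[-0.0394,-0.077,0,0,0,-0.332],[0,0,0,0,0,0],[0,0,0,0,0,0]]' >/dev/null; python3 d.py .548 -.345 .087 -1.744
python3 -c 'from h import *; crop("scene",80,120,200,150,4,"s4.png")'
```

```text
t 6.22 p [ 0.5472 -0.343   0.1981] yaw -1.74 tilt [-0.001  0.001] op 0.025 F [ 1.   0.7 -0.5] g 40.0
units [ 0.0025 -0.0067 -0.3703] rz -0.0083 mm [   0.8   -2.  -111.1]
```

View pics/s4.png

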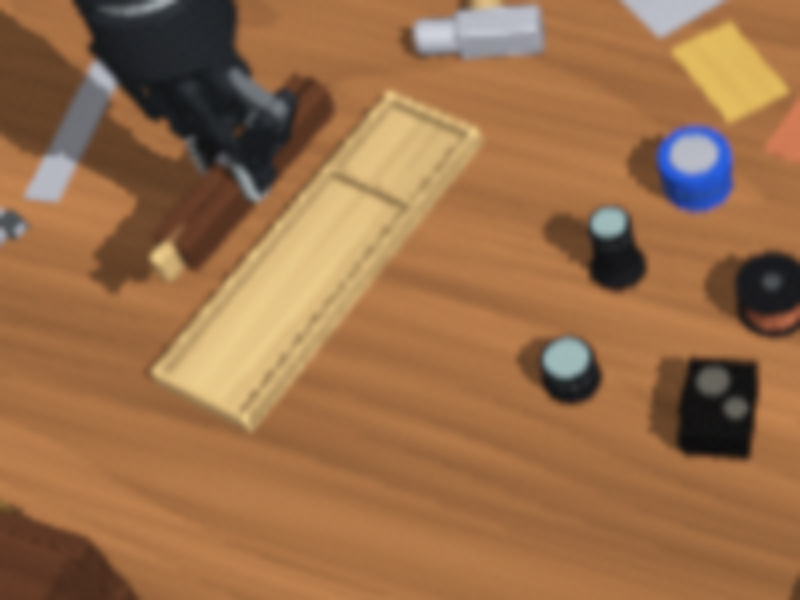

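The clamp is held level and parallel to the tray, with its pale wedge at (168,260) toward the far end. Lowering it.

```bash
python3 -m pendant '[[0.002,-0.006,-0.1,0,0,-0.008],[0,0,-0.1,0,0,0],[0,0,-0.08,0,0,0],[0,0,-0.05,0,0,0],[0,0,-0.02,0,0,0],[0,0,0,0,0,0]]' >/dev/null; python3 d.py .548 -.345 .087 -1.744
python3 -m pendant '[[0,0,-0.007,0,0,0],[0,0,-0.007,0,0,0],[0,0,0,0,0,0]]' >/dev/null; python3 d.py .548 -.345 .087 -1.744
```

```text
t 7.03 p [ 0.5479 -0.3458  0.0941] yaw -1.746 tilt [ 0. -0.] op 0.0249 F [ 0.1 -0.2 -0.3] g 40.0
units [ 0.0005  0.0025 -0.0235] rz 0.0038 mm [ 0.1  0.8 -7.1]
t 7.4 p [ 0.5476 -0.3458  0.0898] yaw -1.747 tilt [0. 0.] op 0.0246 F [ 0.9  0.2 -0.8] g 40.0
units [ 0.0013  0.0027 -0.0094] rz 0.005 mm [ 0.4  0.8 -2.8]
```

```bash
python3 -m pendant '[[0,0,-0.005,0,0,0],[0,0,-0.004,0,0,0],[0,0,0,0,0,0]]' >/dev/null; python3 d.py .548 -.345 .087 -1.744
```

```text
t 7.78 p [ 0.5476 -0.3459  0.0869] yaw -1.747 tilt [0. 0.] op 0.0246 F [-0.4 -0.2  0.9] g 40.0
units [0.0013 0.0029 0.0002] rz 0.0051 mm [0.4 0.9 0.1]
```

```bash
python3 -m pendant '[[0,0,-0.003,0,0,0],[0,0,0,0,0,0]]' >/dev/null; python3 d.py;python3 -m pendant '[[0,0,-0.003,0,0,0],[0,0,0,0,0,0]]' >/dev/null; python3 d.py
```

```text
t 8.03 p [ 0.5476 -0.3459  0.0869] yaw -1.747 tilt [0.001 0.   ] op 0.0247 F [-2.3  1.9  6.8] g 40.9
t 8.28 p [ 0.5475 -0.3459  0.0869] yaw -1.747 tilt [0.001 0.   ] op 0.0248 F [-3.7  4.  13.3] g 41.7
```

```bash
python3 -m pendant '[[0,0,0.003,0,0,0],[0,0,0,0,0,0],[0,0,0,0,0,0],[0,0,0,0,0,0]]' 0.61 30 >/dev/null; python3 d.py
python3 -m pendant '[[0,0,0.03,0,0,0],[0,0,0.08,0,0,0],[0,0,0.12,0,0,0],[0,0,0.13,0,0,0],[0,0,0,0,0,0]]' 0.4 >/dev/null; python3 d.py .4627 -.1523 .15 -.785
```

```text
t 8.78 p [ 0.5476 -0.3458  0.0858] yaw -1.746 tilt [-0.  0.] op 0.0335 F [ 0.1 -0.9 -0.3] g 0.0
t 9.4 p [ 0.5485 -0.3473  0.1981] yaw -1.747 tilt [ 0.005 -0.004] op 0.0518 F [-0.7 -0.1 -0.5] g 0.0
units [-0.2859  0.65   -0.1604] rz 1.9236 mm [-85.8 195.  -48.1]
```

```bash
python3 -m pendant '[[-0.048,0.108,0,0,0,0.32],[-0.048,0.108,0,0,0,0.32],[-0.048,0.108,-0.04,0,0,0.32],[-0.048,0.108,-0.04,0,0,0.32],[-0.048,0.108,-0.04,0,0,0.32],[-0.048,0.108,-0.04,0,0,0.32],[0,0,0,0,0,0],[0,0,0,0,0,0]]' 0.4 >/dev/null; python3 d.py .4627 -.1523 .091 -.785
python3 -c 'from h import *; crop("top",150,115,250,170,3,"t5.png")'
```

```text
t 10.4 p [ 0.4616 -0.1521  0.1462] yaw -0.788 tilt [ 0.001 -0.001] op 0.0514 F [-0.3 -0.4  0.2] g 0.0
units [ 0.0038 -0.0007 -0.1842] rz 0.0068 mm [  1.1  -0.2 -55.2]
```

View pics/t5.png

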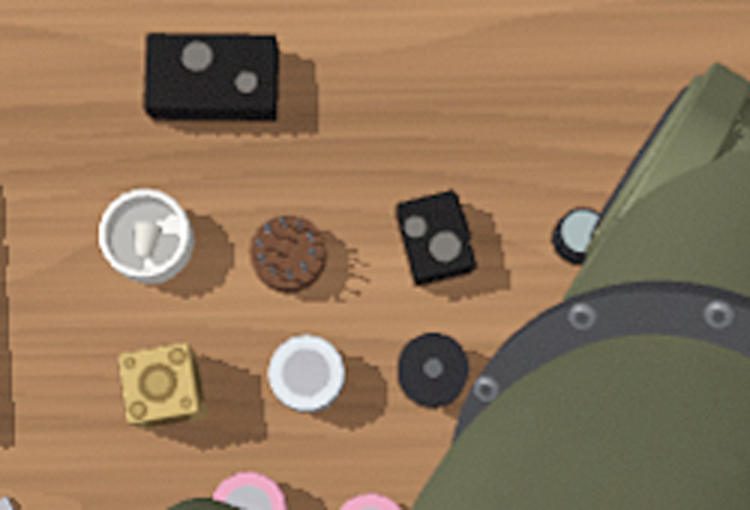

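The arm hides the loupe here; everything else is undisturbed (block (212,77), dish (145,236), tin (306,372)). Going down on the loupe.

```bash
python3 -m pendant '[[0.004,0,-0.06,0,0,0.006],[0,0,-0.06,0,0,0],[0,0,-0.04,0,0,0],[0,0,-0.02,0,0,0],[0,0,0,0,0,0]]' >/dev/null; python3 d.py
python3 -m pendant '[[0,0,0,0,0,0],[0,0,0,0,0,0],[0,0,0,0,0,0],[0,0,0,0,0,0],[0,0,0,0,0,0]]' 0.85 25 >/dev/null; python3 d.py
python3 -m pendant '[[0,0,0.04,0,0,0],[0,0,0.1,0,0,0],[0,0,0.12,0,0,0],[0,0,0,0,0,0]]' >/dev/null; python3 d.py .423 -.323 .15 -.785
```

```text
t 11.07 p [ 0.4624 -0.1517  0.0919] yaw -0.784 tilt [-0. -0.] op 0.0512 F [-0.2 -0.5 -0.3] g 0.0
t 11.7 p [ 0.4627 -0.1516  0.0926] yaw -0.784 tilt [ 0.001 -0.   ] op 0.0265 F [-0.9 -0.6  6.2] g 24.8
t 12.2 p [ 0.4635 -0.1519  0.1728] yaw -0.783 tilt [ 0.005 -0.001] op 0.0265 F [-0.4 -0.  -0.6] g 24.7
units [-0.1349 -0.5704 -0.076 ] rz -0.0031 mm [ -40.5 -171.1  -22.8]
```

```bash
python3 -m pendant '[[-0.027,-0.114,0,0,0,0],[-0.027,-0.114,0,0,0,0],[-0.027,-0.114,0,0,0,0],[-0.027,-0.114,0,0,0,0],[-0.027,-0.114,0,0,0,0],[0,0,0,0,0,0],[0,0,0,0,0,0]]' >/dev/null; python3 d.py .423 -.323 .1 -.785
```

```text
t 13.07 p [ 0.4218 -0.3217  0.1696] yaw -0.784 tilt [-0.001  0.001] op 0.0263 F [ 0.9  0.2 -0.4] g 24.8
units [ 0.0042 -0.0044 -0.2319] rz -0.003 mm [  1.2  -1.3 -69.6]
```

```bash
python3 -m pendant '[[0.004,-0.004,-0.08,0,0,0],[0,0,-0.08,0,0,0],[0,0,-0.05,0,0,0],[0,0,-0.015,0,0,0],[0,0,0,0,0,0]]' >/dev/null; python3 d.py
python3 -m pendant '[[0,0,-0.006,0,0,0],[0,0,-0.005,0,0,0],[0,0,0,0,0,0]]' >/dev/null; python3 d.py
python3 -m pendant '[[0,0,-0.003,0,0,0],[0,0,0,0,0,0]]' >/dev/null; python3 d.py
```

```text
t 13.7 p [ 0.4233 -0.3234  0.1027] yaw -0.783 tilt [-0.  0.] op 0.0265 F [ 0.2  0.5 -0.4] g 24.7
t 14.07 p [ 0.4231 -0.3237  0.0995] yaw -0.784 tilt [ 0. -0.] op 0.0269 F [-1.1  0.6 -0.5] g 24.7
t 14.32 p [ 0.4231 -0.3237  0.0984] yaw -0.784 tilt [0. 0.] op 0.0265 F [-0.7  0.  -0.1] g 24.7
```

```bash
for i in 1 2; do python3 -m pendant '[[0,0,-0.003,0,0,0],[0,0,0,0,0,0]]' >/dev/null; python3 d.py; done
```

```text
t 14.57 p [ 0.4231 -0.3236  0.0974] yaw -0.784 tilt [-0.  0.] op 0.0264 F [-0.9 -0.2 -0.2] g 24.7
t 14.82 p [ 0.4231 -0.3237  0.0966] yaw -0.784 tilt [ 0. -0.] op 0.0265 F [-0.2  0.6  1.3] g 24.9
```

```bash
python3 -m pendant '[[0,0,0,0,0,0],[0,0,0,0,0,0],[0,0,0,0,0,0]]' 0.5 >/dev/null; python3 d.py
python3 -m pendant '[[0,0,0.03,0,0,0],[0,0,0.1,0,0,0],[0,0,0.12,0,0,0],[0,0,0.1,0,0,0],[0,0,0,0,0,0]]' >/dev/null; python3 d.py .665 .1034 .17 -.028
```

```text
t 15.2 p [ 0.4231 -0.3236  0.0965] yaw -0.784 tilt [-0.  0.] op 0.0429 F [ 0.3 -0.1  0.8] g 0.0
t 15.82 p [ 0.4239 -0.3245  0.2043] yaw -0.784 tilt [ 0.004 -0.003] op 0.0427 F [ 1.  -0.1 -0.9] g 0.0
units [ 0.8038  1.4262 -0.1144] rz 1.5112 mm [241.1 427.9 -34.3]
```

```bash
python3 -m pendant '[[0.08,0.143,0,0,0,0.151],[0.08,0.143,0,0,0,0.151],[0.08,0.143,0,0,0,0.151],[0.08,0.143,0,0,0,0.151],[0.08,0.143,0,0,0,0.151],[0.08,0.143,0,0,0,0.151],[0.08,0.143,-0.02,0,0,0.151],[0.08,0.143,-0.03,0,0,0.151],[0.08,0.143,-0.03,0,0,0.151],[0.08,0.143,-0.03,0,0,0.151],[0,0,0,0,0,0],[0,0,0,0,0,0]]' 0.03 >/dev/null; python3 d.py .665 .1034 .0845 -.028
python3 -c 'from h import *; crop("top",400,135,90,150,4,"t6.png")'
```

```text
t 17.32 p [0.6625 0.1047 0.1676] yaw -0.029 tilt [-0.002 -0.001] op 0.0827 F [ 0.1 -0.3  0.2] g 0.0
units [ 0.0083 -0.0043 -0.2771] rz 0.0021 mm [  2.5  -1.3 -83.1]
```

View pics/t6.png

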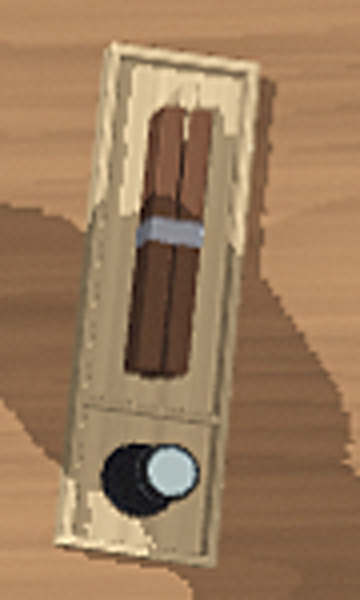

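The setting kit is in place: clamp at (170,240) inside the long compartment, tall loupe standing at (150,475) in the square. Now the block.

```bash
python3 -m pendant '[[0.008,-0.004,-0.08,0,0,0],[0,0,-0.08,0,0,0],[0,0,-0.07,0,0,0],[0,0,-0.04,0,0,0],[0,0,-0.01,0,0,0],[0,0,0,0,0,0]]' >/dev/null; python3 d.py .665 .1034 .0845 -.028
python3 -m pendant '[[0,0,0,0,0,0],[0,0,0,0,0,0],[0,0,0,0,0,0],[0,0,0,0,0,0],[0,0,0,0,0,0]]' 0.6 45 >/dev/null; python3 d.py
python3 -m pendant '[[0,0,0.04,0,0,0],[0,0,0.1,0,0,0],[0,0,0.12,0,0,0],[0,0,0.1,0,0,0],[0,0,0,0,0,0]]' >/dev/null; python3 d.py .460 .349 .17 .0715
```

```text
t 18.12 p [0.6658 0.1037 0.0852] yaw -0.029 tilt [ 0.001 -0.   ] op 0.0827 F [0.1 0.7 1.1] g 0.0
units [-0.0026 -0.0011 -0.0023] rz 0.0023 mm [-0.8 -0.3 -0.7]
t 18.75 p [0.666  0.1042 0.0856] yaw -0.028 tilt [0.002 0.   ] op 0.0538 F [-0.6 -0.3  5.5] g 48.6
t 19.38 p [0.6667 0.1042 0.196 ] yaw -0.029 tilt [0.005 0.001] op 0.0535 F [-0.8  0.4 -1.5] g 47.9
units [-0.6891  0.8159 -0.0866] rz 0.2002 mm [-206.7  244.8  -26. ]
```

```bash
python3 -m pendant '[[-0.086,0.102,0,0,0,0.025],[-0.086,0.102,0,0,0,0.025],[-0.086,0.102,0,0,0,0.025],[-0.086,0.102,0,0,0,0.025],[-0.086,0.102,0,0,0,0.025],[-0.086,0.102,-0.02,0,0,0.025],[-0.086,0.102,-0.03,0,0,0.025],[-0.086,0.102,-0.03,0,0,0.025],[0,0,0,0,0,0],[0,0,0,0,0,0]]' >/dev/null; python3 d.py .460 .349 .0896 .0715
python3 -c 'from h import *; crop("scene",340,190,160,120,5,"s7.png")'
```

```text
t 20.62 p [0.4592 0.3484 0.1682] yaw 0.071 tilt [-0.    -0.001] op 0.0537 F [ 0.1 -1.1  0. ] g 47.9
units [ 0.0028  0.0021 -0.2619] rz 0.0001 mm [  0.8   0.6 -78.6]
```

View pics/s7.png

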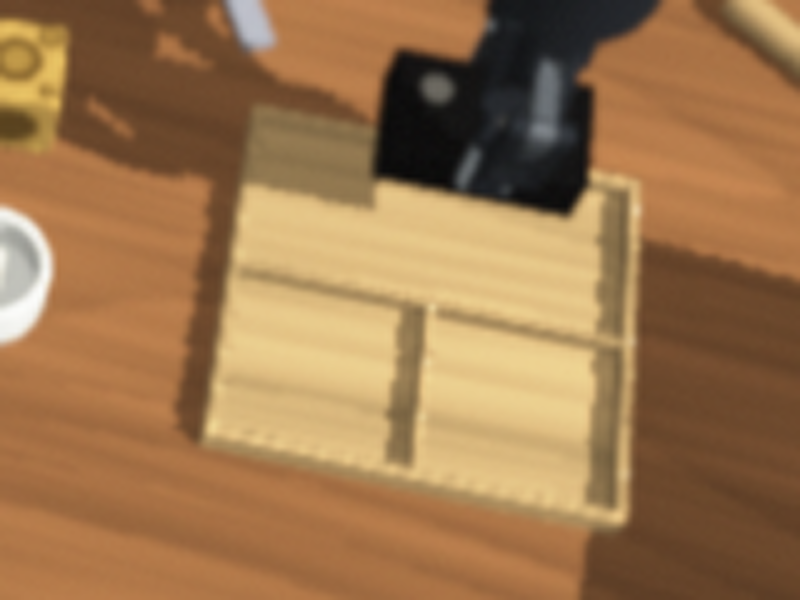

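The block at (480,130) hangs level and square to the tray. Lowering it.

```bash
python3 -m pendant '[[0.003,0.002,-0.08,0,0,0],[0,0,-0.08,0,0,0],[0,0,-0.06,0,0,0],[0,0,-0.02,0,0,0],[0,0,0,0,0,0]]' >/dev/null; python3 d.py .460 .349 .0896 .0715
python3 -m pendant '[[0,0,-0.007,0,0,0],[0,0,-0.006,0,0,0],[0,0,0,0,0,0]]' >/dev/null; python3 d.py
for i in 1 2; do python3 -m pendant '[[0,0,-0.003,0,0,0],[0,0,0,0,0,0]]' >/dev/null; python3 d.py; done
```

```text
t 21.3 p [0.4606 0.3488 0.0967] yaw 0.07 tilt [ 0. -0.] op 0.0541 F [ 1.2 -0.5 -0.5] g 47.9
units [-0.002   0.0006 -0.0235] rz 0.0028 mm [-0.6  0.2 -7.1]
t 21.68 p [0.46   0.3496 0.0929] yaw 0.072 tilt [0. 0.] op 0.054 F [-0.4  0.  -1.3] g 47.9
t 21.93 p [0.46   0.3496 0.0918] yaw 0.072 tilt [-0.  0.] op 0.0539 F [-0.1 -0.4 -0.4] g 47.9
t 22.18 p [0.4599 0.3496 0.0908] yaw 0.072 tilt [-0. -0.] op 0.0537 F [ 0.4 -0.1 -1. ] g 47.9
```

```bash
for i in 1 2; do python3 -m pendant '[[0,0,-0.003,0,0,0],[0,0,0,0,0,0]]' >/dev/null; python3 d.py; done
```

```text
t 22.43 p [0.46   0.3495 0.0899] yaw 0.071 tilt [-0. -0.] op 0.0536 F [-0.2  0.2 -0.3] g 47.9
t 22.68 p [0.46   0.3495 0.0896] yaw 0.071 tilt [0. 0.] op 0.0538 F [-2.  -0.5  4.7] g 48.4
```

```bash
python3 -m pendant '[[0,0,0,0,0,0],[0,0,0,0,0,0],[0,0,0,0,0,0]]' 0.27 >/dev/null; python3 d.py
python3 -m pendant '[[0,0,0.03,0,0,0],[0,0,0.1,0,0,0],[0,0,0.12,0,0,0],[0.045,-0.097,0.05,0,0,0.204],[0.045,-0.097,0,0,0,0.204],[0.045,-0.097,0,0,0,0.204],[0.045,-0.097,0,0,0,0.204],[0.045,-0.097,0,0,0,0.204],[0.045,-0.097,0,0,0,0.204],[0.045,-0.097,0,0,0,0.204],[0,0,0,0,0,0],[0,0,0,0,0,0]]' >/dev/null; python3 -m pendant '[[0,0,0,0,0,0]]' 0 >/dev/null; python3 d.py .5533 .1464 .085 .785
python3 -c 'from h import *; crop("top",30,150,190,130,4,"t8.png")'
```

```text
t 23.05 p [0.46   0.3496 0.089 ] yaw 0.071 tilt [-0. -0.] op 0.0625 F [-0.8  0.6  0.4] g 0.0
t 24.68 p [0.5541 0.1472 0.1793] yaw 0.787 tilt [-0.     0.001] op 0.0782 F [-0.4  0.6 -0.6] g 0.0
units [-0.0025 -0.0025 -0.3143] rz -0.0033 mm [ -0.8  -0.8 -94.3]
```

View pics/t8.png

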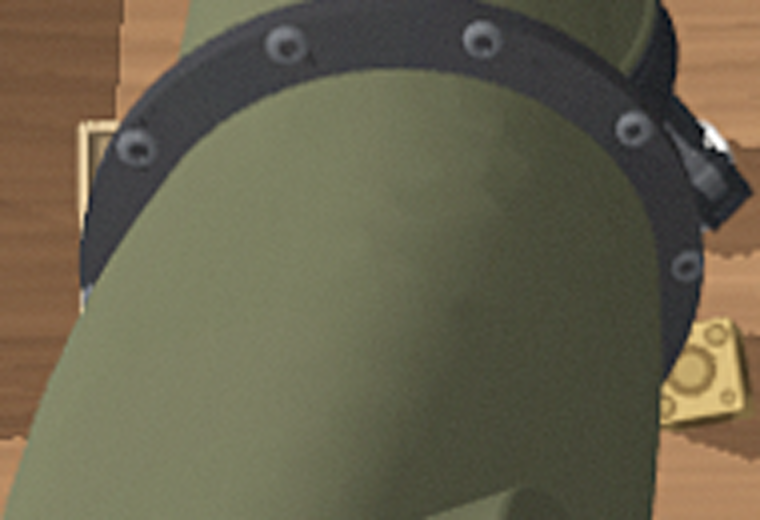

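The arm covers the tray here, so I'll check the block later. Picking up the dish now.

```bash
python3 -m pendant '[[-0.002,-0.002,-0.08,0,0,0],[0,0,-0.09,0,0,0],[0,0,-0.08,0,0,0],[0,0,-0.05,0,0,0],[0,0,-0.013,0,0,0],[0,0,0,0,0,0]]' 0 >/dev/null; python3 d.py .5533 .1464 .085 .785
python3 -m pendant '[[0,0,0,0,0,0],[0,0,0,0,0,0],[0,0,0,0,0,0],[0,0,0,0,0,0],[0,0,0,0,0,0]]' 0.55 35 >/dev/null; python3 d.py
python3 -m pendant '[[0,0,0.04,0,0,0],[0,0,0.1,0,0,0],[0,0,0.12,0,0,0],[0,0,0.05,0,0,0],[0,0,0,0,0,0]]' >/dev/null; python3 d.py .5445 .4014 .17 .785
```

```text
t 25.48 p [0.5541 0.1455 0.0855] yaw 0.786 tilt [0. 0.] op 0.0852 F [-0.6 -0.2 -0.8] g 0.0
units [-0.0026  0.003  -0.0017] rz -0.0014 mm [-0.8  0.9 -0.5]
t 26.1 p [0.5544 0.1454 0.0866] yaw 0.785 tilt [0.002 0.001] op 0.0591 F [-2.2 -0.3  7.1] g 36.1
t 26.73 p [0.5543 0.1453 0.1792] yaw 0.785 tilt [0.002 0.001] op 0.059 F [-1.   0.5 -1.3] g 38.0
units [-0.0326  0.8537 -0.0308] rz -0.0007 mm [ -9.8 256.1  -9.2]
```

```bash
python3 -m pendant '[[-0.005,0.122,0,0,0,0],[-0.005,0.122,0,0,0,0],[-0.005,0.122,0,0,0,0],[-0.005,0.122,0,0,0,0],[-0.005,0.122,0,0,0,0],[-0.004,0.122,0,0,0,0],[-0.003,0.122,0,0,0,0],[0,0,0,0,0,0],[0,0,0,0,0,0]]' >/dev/null; python3 d.py .5445 .4014 .0906 .785
```

```text
t 27.85 p [0.5439 0.4005 0.1765] yaw 0.785 tilt [-0.002 -0.002] op 0.0592 F [ 0.8  0.6 -0.3] g 38.0
units [ 0.0019  0.003  -0.2863] rz -0.0009 mm [  0.6   0.9 -85.9]
```

```bash
python3 -m pendant '[[0.002,0.003,-0.08,0,0,0],[0,0,-0.09,0,0,0],[0,0,-0.07,0,0,0],[0,0,-0.03,0,0,0],[0,0,0,0,0,0]]' >/dev/null; python3 d.py .5445 .4014 .0906 .785
python3 -m pendant '[[0,0,-0.003,0,0,0],[0,0,-0.003,0,0,0],[0,0,0,0,0,0]]' >/dev/null; python3 d.py
for i in 1 2; do python3 -m pendant '[[0,0,-0.003,0,0,0],[0,0,0,0,0,0]]' >/dev/null; python3 d.py; done
```

```text
t 28.48 p [0.545  0.4013 0.0967] yaw 0.784 tilt [-0.001 -0.001] op 0.0589 F [ 0.4 -0.6 -1. ] g 38.0
units [-0.0018  0.0003 -0.0202] rz 0.0011 mm [-0.5  0.1 -6.1]
t 28.85 p [0.545  0.4025 0.0959] yaw 0.786 tilt [0.001 0.   ] op 0.0589 F [-1.2  0.2 -0.4] g 38.0
t 29.1 p [0.5449 0.4024 0.0944] yaw 0.786 tilt [-0. -0.] op 0.0588 F [ 0.5 -0.4 -0.5] g 38.0
t 29.35 p [0.5449 0.4023 0.0935] yaw 0.785 tilt [-0. -0.] op 0.0593 F [-0.3  0.4 -1.2] g 38.0
```

```bash
python3 -m pendant '[[0,0,-0.003,0,0,0],[0,0,-0.003,0,0,0],[0,0,0,0,0,0]]' >/dev/null; python3 d.py
for i in 1 2; do python3 -m pendant '[[0,0,-0.003,0,0,0],[0,0,0,0,0,0]]' >/dev/null; python3 d.py; done
```

```text
t 29.73 p [0.5449 0.4023 0.0916] yaw 0.785 tilt [-0. -0.] op 0.0592 F [ 0.2  0.  -0.4] g 38.0
t 29.98 p [0.5449 0.4024 0.0908] yaw 0.785 tilt [-0. -0.] op 0.0587 F [-0.3  0.2 -0.8] g 38.0
t 30.23 p [0.5449 0.4024 0.0907] yaw 0.785 tilt [0. 0.] op 0.0591 F [-2.2 -0.8  4.5] g 38.4
```

```bash
python3 -m pendant '[[0,0,0,0,0,0],[0,0,0,0,0,0],[0,0,0,0,0,0]]' 0.2 >/dev/null; python3 d.py
python3 -m pendant '[[0,0,0.03,0,0,0],[0,0,0.1,0,0,0],[0,0,0.14,0,0,0],[0,0,0.05,0,0,0],[-0.036,-0.151,0,0,0,0],[-0.036,-0.151,0,0,0,0],[-0.036,-0.151,0,0,0,0],[-0.036,-0.151,0,0,0,0],[-0.036,-0.151,0,0,0,0],[-0.036,-0.151,0,0,0,0],[-0.036,-0.151,0,0,0,0],[-0.036,-0.151,0,0,0,0]]' 0.2 >/dev/null; python3 -m pendant '[[0,0,0,0,0,0],[0,0,0,0,0,0]]' 0.24 >/dev/null; python3 d.py .4585 .0393 .0855 .785
```

```text
t 30.6 p [0.5449 0.4024 0.0898] yaw 0.786 tilt [-0. -0.] op 0.0684 F [-0.  -0.7 -0.7] g 0.0
t 32.35 p [0.4587 0.0403 0.1861] yaw 0.785 tilt [0. 0.] op 0.065 F [-0.7  0.3 -0.2] g 0.0
units [-0.0007 -0.0034 -0.3352] rz -0.0003 mm [  -0.2   -1.  -100.6]
```

```bash
python3 -m pendant '[[0,-0.003,-0.08,0,0,0],[0,0,-0.1,0,0,0],[0,0,-0.09,0,0,0],[0,0,-0.05,0,0,0],[0,0,-0.015,0,0,0],[0,0,0,0,0,0]]' >/dev/null; python3 d.py .4585 .0393 .0855 .785
python3 -m pendant '[[0,0,0,0,0,0],[0,0,0,0,0,0],[0,0,0,0,0,0],[0,0,0,0,0,0],[0,0,0,0,0,0]]' 0.65 35 >/dev/null; python3 d.py
python3 -m pendant '[[0,0,0.04,0,0,0],[0,0,0.1,0,0,0],[0,0,0.12,0,0,0],[0,0,0.05,0,0,0],[0,0,0,0,0,0]]' >/dev/null; python3 d.py .551 .3097 .17 .785
```

```text
t 33.1 p [0.4587 0.0399 0.0855] yaw 0.787 tilt [-0.  0.] op 0.0647 F [-0.2  0.9  0.7] g 0.0
units [-0.0006 -0.0021  0.0001] rz -0.0037 mm [-0.2 -0.6  0. ]
t 33.73 p [0.4589 0.0394 0.0863] yaw 0.786 tilt [0.002 0.001] op 0.0465 F [-1.3  1.5  6.9] g 35.9
t 34.35 p [0.459  0.0389 0.1801] yaw 0.785 tilt [0.003 0.   ] op 0.0465 F [ 1.3 -0.2 -2.5] g 36.3
units [ 0.3066  0.9026 -0.0335] rz -0.0001 mm [ 92.  270.8 -10.1]
```

```bash
python3 -m pendant '[[0.038,0.113,0,0,0,0],[0.038,0.113,0,0,0,0],[0.038,0.113,0,0,0,0],[0.038,0.113,0,0,0,0],[0.038,0.113,0,0,0,0],[0.038,0.113,0,0,0,0],[0.038,0.113,0,0,0,0],[0.038,0.113,0,0,0,0],[0,0,0,0,0,0],[0,0,0,0,0,0]]' >/dev/null; python3 d.py .551 .3097 .0903 .785
python3 -c 'from h import *; crop("scene",340,190,160,120,5,"s9.png")'
```

```text
t 35.6 p [0.5492 0.3093 0.1774] yaw 0.785 tilt [-0.002 -0.002] op 0.0465 F [ 0.  -1.2 -0.4] g 36.4
units [ 0.006   0.0014 -0.2902] rz -0.0006 mm [  1.8   0.4 -87.1]
```

View pics/s9.png

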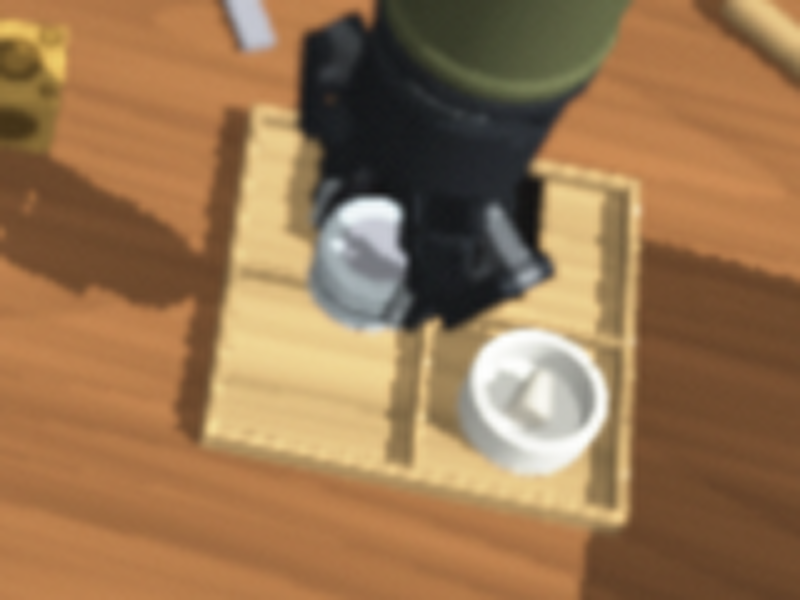

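The dish stands in its square at (535,400). The held tin shows at (365,262); I'll check that against where the grip should hold it.

```bash
python3 - <<'E'
from h import *
for z in (.091,.123): print((proj("scene",(.5492,.3093,z))-[340,190]+.5)*5)
E
```

```text
[364.20325814 285.54625061]
[381.42902312 250.44826309]
```

```bash
python3 -m pendant '[[0.006,0.001,-0.08,0,0,0],[0,0,-0.09,0,0,0],[0,0,-0.08,0,0,0],[0,0,-0.023,0,0,0],[0,0,0,0,0,0]]' >/dev/null; python3 d.py .551 .3097 .0903 .785
python3 -m pendant '[[0,0,-0.004,0,0,0],[0,0,-0.004,0,0,0],[0,0,0,0,0,0]]' >/dev/null; python3 d.py
for i in 1 2; do python3 -m pendant '[[0,0,-0.003,0,0,0],[0,0,0,0,0,0]]' >/dev/null; python3 d.py; done
```

```text
t 36.27 p [0.5516 0.3098 0.0966] yaw 0.785 tilt [-0.    -0.001] op 0.0471 F [ 0.2  0.6 -1.4] g 36.4
units [-0.0019 -0.0003 -0.0211] rz 0.0008 mm [-0.6 -0.1 -6.3]
t 36.65 p [0.5516 0.3107 0.0946] yaw 0.786 tilt [0.001 0.   ] op 0.0468 F [ 0.1  1.4 -1.6] g 36.4
t 36.9 p [0.5515 0.3106 0.0933] yaw 0.786 tilt [-0. -0.] op 0.0468 F [ 0.4 -0.4 -0.6] g 36.4
t 37.15 p [0.5514 0.3106 0.0923] yaw 0.786 tilt [-0. -0.] op 0.0469 F [-0.8  0.2 -1.4] g 36.4
```

```bash
for i in 1 2 3; do python3 -m pendant '[[0,0,-0.003,0,0,0],[0,0,0,0,0,0]]' >/dev/null; python3 d.py; done
```

```text
t 37.4 p [0.5514 0.3105 0.0914] yaw 0.786 tilt [-0. -0.] op 0.0467 F [-0.6 -0.5 -0.7] g 36.4
t 37.65 p [0.5515 0.3106 0.0905] yaw 0.786 tilt [-0. -0.] op 0.0468 F [-0.5 -0.4 -0.4] g 36.5
t 37.9 p [0.5515 0.3106 0.0904] yaw 0.785 tilt [0. 0.] op 0.0465 F [-0.8 -0.8  6. ] g 37.1
```

Contact. I'll release, lift straight up, and move clear beyond the trays to look.

```bash
python3 -m pendant '[[0,0,0,0,0,0],[0,0,0,0,0,0],[0,0,0,0,0,0]]' 0.33 >/dev/null; python3 d.py
python3 -m pendant '[[0,0,0.03,0,0,0],[0,0,0.1,0,0,0],[0,0,0.15,0,0,0],[0,0,0.15,0,0,0],[0,0,0.15,0,0,0],[-0.13,0.11,0.05,0,0,0],[-0.13,0.11,0,0,0,0],[-0.13,0.11,0,0,0,0],[-0.13,0.11,0,0,0,0],[-0.13,0.11,0,0,0,0],[-0.13,0.11,0,0,0,0],[-0.13,0.11,0,0,0,0]]' >/dev/null; python3 -m pendant '[[0,0.1,0,0,0,0],[0,0,0,0,0,0],[0,0,0,0,0,0]]' >/dev/null; python3 d.py
python3 - <<'E'
from h import *
im=camera("top")[115:290,30:490,::-1]; a=cv2.resize(im,(800,304),interpolation=cv2.INTER_CUBIC)
b=cv2.resize(camera("scene")[125:300,100:490,::-1],(640,287),interpolation=cv2.INTER_CUBIC)
o=np.zeros((595,800,3),np.uint8);o[:304]=a;o[306:593,:640]=b;cv2.imwrite("pics/f.png",o)
E
```

```text
t 38.27 p [0.5515 0.3106 0.0895] yaw 0.786 tilt [-0. -0.] op 0.0572 F [-0.1  0.7 -1.1] g 0.0
t 40.15 p [0.2791 0.5707 0.2788] yaw 0.785 tilt [ 0.    -0.001] op 0.057 F [ 0.3  0.  -0.2] g 0.0
```

View pics/f.png

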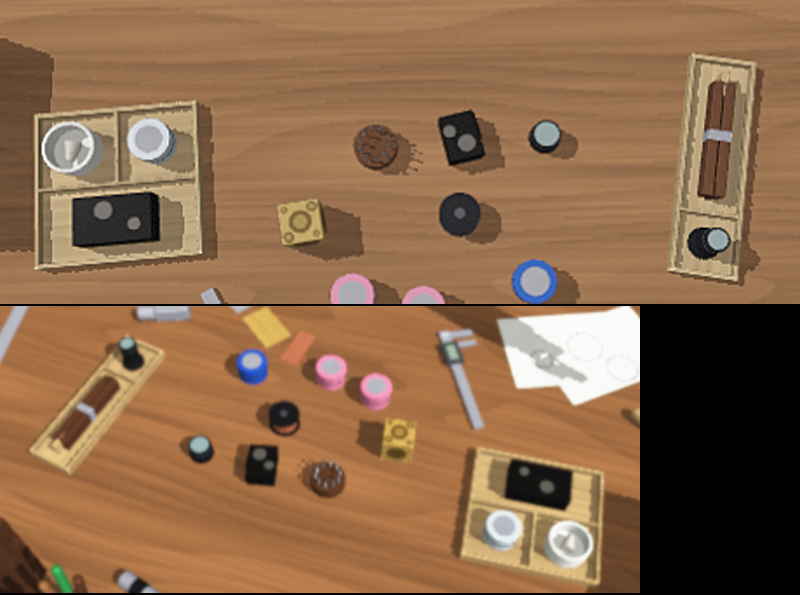

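All five pieces sit in their compartments: in the top view the dish is at (71,148), the tin at (151,140), the block at (115,220), the clamp at (717,140) and the tall loupe at (710,242). The stub (461,138) and short loupe (545,136) have not moved.

```bash
python3 -c 'from rig import *; print(job_done())'
```

```text
the job is handed in; nothing more can be done
None
```

Both kits are made up and the job is handed in at about 40 s on the robot's clock: all five pieces are in their compartments in the last pictures, and the short loupe and charcoal stub were left where they were.

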